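# Roll the sample vials onto the photo line

### The arm

A 6-joint arm with a two-finger parallel gripper is mounted at the origin on the work surface. World frame = base frame: x ahead of the robot, y to its left, z up, the work surface at z = 0. Lengths are in m, angles in degrees, forces in N, time in s.
With the tool pointing down it reaches from about 0.4 to 0.825 m from the base axis. Payload 7 kg.
Tool frame: the origin (TCP) lies between the finger pads; the fingertips stand 11 mm ahead of it and the grasp point (between the pads) lies 8 mm behind it; z points along the fingers, y is the direction in which the jaws open and shut (so a half turn about z gives the same grasp; the last joint's range is limited). The gripper opens to 88 mm and grips with 3 to 60 N. Pads are 19 mm wide; open, the fingers measure 130 mm over their backs; the gripper's body (78 mm by 193 mm) begins 47 mm behind the grasp point.
Start: joints at [89.788, 20.546, 0.682, 0, -70.136, -16.507], TCP at [0.194, 0.646, 0.238] pointing down, gripper open.
Joint ranges: [-176.03, 176.03], [-82.01, 121.73], [-58.28, 71.71], [-173.87, 95.51], [-174.79, -0.11], [-173.66, 173.66]. Speed limits (degrees/s): [136.94, 136.94, 172.46, 180, 180, 180].

### API

Orientations are given as [roll, pitch, yaw] about the fixed x, y, z axes, in that order (R = Rz(yaw) Ry(pitch) Rx(roll)).
In Python, from plant import r gives the robot as it stands.
- The arm moves only by the shell command python3 -m inch 'ROWS' [OPENING] [FORCE]. ROWS is JSON, a list of rows, each an object of numbers: "x", "y", "z": the shift along the tool's x, y, z as a fraction of full scale; "yaw": the turn about the tool's z as a fraction of full scale. In form: [{"x": .., "y": .., "z": .., "yaw": ..}, ...]. A call has 1 to 5 rows; each row shifts and turns the pose as measured when the row begins, along the tool's axes as they then stand; what a row does not reach is not made up. Full scale, the value 1, is 0.025 m for a shift and 4 degrees for a turn. A row lasts 1/12 s, in which the tool goes at most 41.7 mm and 7.16 degrees, less where a joint would pass 70% of its speed; a pose out of reach is approached as far as the arm can. A call with a number of a shift or a turn outside -1 to 1 is refused whole. A call with a gripper value outside its range is refused whole. OPENING is the opening, from -1 (shut) to 1 (fully open), set as the call begins (- or left out, the last holds). The fingers move at their own pace and stop on an object; FORCE is the grip in N (left out, the last holds). Time passes only in rows, so rows that do not move let the fingers close. It gives the time, the measured TCP pose, the force and the opening at its end, in the units of the state.
- r.get_state(): the state, without advancing time (a new reading comes with each control period).
- r.capture(name): name is "scene" or "top" or "wrist"; returns (picture, depth): 400x640x3 uint8, red, green, blue; 400x640 float32, m along the optical axis (not along the pixel's ray), 0 where there is no reading.
- r.camera_info(name): a dict with "mtx" (3x3 intrinsics, pixels), "pose" (4x4, takes a point from camera to world coordinates). Camera axes: x right, y down, z forward; pixel columns grow to the right and rows downward; lengths in m; the calibration is good to about 2 mm. A picture is of the moment at which its call begins: read the wrist's pose just before it. camera_info takes no time and is no camera call; for the wrist camera it gives the pose at the moment of the call.
- r.close_job(): hands the job in, once; it reports no verdict.
The state is a dict: "time_s": time; "joints": joint angles; "qd": joint speeds; "joint_torque": joint torques, N m; "tcp_pos": TCP position; "eef_rot": TCP orientation; "contact_force": force on the tool from outside, world axes, zero at the start; "moment": the same for the moment, N m; "gripper_width": finger opening in m.
Only numpy, scipy, OpenCV 4.12 (cv2) and the standard library are available. Lean on these libraries where they do the work, as an engineer would, in place of code of your own. Each camera call takes 0.05 s, during which the arm holds its last target. There are 200 camera calls.

### The job

The two sample vials lying on the white photo board must be lined up for their picture. Roll each of them, by pushing its top sideways with a fingertip, until it lies lengthways on the long black line with its middle over the line. Roll them rather than sliding them, do not lift them, and leave the standing jar, the dish and the pen where they are.

Things in the scene. Friction and masses are not known exactly. Their poses are not given: they have to be found in the camera images.
- board: fixed white photo board, 270 (its x) x 340 (its y) x 10 mm thick, lying on the bench; origin at the centre of its underside, z up. The printed line runs along its y through its middle
- line (a point): middle of the printed black line, on the board's top face (10 mm above the bench); the line is 3 mm wide and 300 mm long and runs along this frame's y; x points across the line
- big_vial: larger amber glass vial with paper label, lying on the board about parallel to the line; plain cylinder 32 mm in diameter, 76 mm long, about 90 g; a white cap 25 mm in diameter sticks out 12 mm at one end. Origin on the axis at mid length of the glass (16 mm above the board); x along the axis to the cap, y and z turn as it rolls. Rolls with slight resistance: left alone it stays
- small_vial: smaller such vial, lying likewise; glass 24 mm in diameter, 58 mm long, about 50 g; white cap 19 mm in diameter sticks out 10 mm. Origin on the axis at mid length of the glass (12 mm above the board); axes as for the big one. Under a fingertip pressed lightly (2 to 7 N) on top, either vial travels half as far as the fingertip
- dish: closed glass dish, 55 mm in diameter, 15 mm high, standing on the board; origin at the centre of its underside; bystander
- jar: small capped jar, 32 mm in diameter, 55 mm high, standing on the board; origin at the centre of its underside; bystander
- pen: marker pen, 140 mm long and 17 mm thick, lying on the bench beside the board; origin at mid length on the bench, x along the pen; bystander
Mind the look-alikes: they are no part of the job. Leave any turquoise or yellow look-alike of the big_vial alone.

How it is judged:
By the outcome, as a careful person would: the job done as asked, in the order asked, and still so for the second after the job is handed in, with the robot touching nothing.
It also fails if it takes over 58 s, if anything falls off the work surface, if the arm or the gripper's body presses on something with over 40 N, if the wrist force passes 120 N, or if a joint passes its speed limit or range.

## Working session

There is one attempt and no reset: what is moved stays moved. The work goes in short steps, Python scripts to look and compute and a shell command to move; the robot and the scene stay as the last step left them, time stands still between calls to the robot, and variables do not carry over. Pictures are saved under pics/ and viewed, about 8 in all and at most 12, crops included, and the job is handed in when it is done.

```bash
ls; mkdir -p pics
cat > h.py <<'E'
import numpy as np,cv2
from plant import r
def cam(n):
    i=r.camera_info(n); p,d=r.capture(n); return p,d,np.array(i['mtx']),np.array(i['pose'])
def ray(uv,K,T,z):
    uv=np.atleast_2d(uv).astype(float); d=np.c_[uv,np.ones(len(uv))]@np.linalg.inv(K).T@T[:3,:3].T
    o=T[:3,3]; return o+d*((z-o[2])/d[:,2])[:,None]
def proj(P,K,T):
    c=(np.atleast_2d(P)-T[:3,3])@T[:3,:3]; q=c@K.T; return q[:,:2]/q[:,2:]
def save(n,p): cv2.imwrite('pics/'+n+'.png',p[:,:,::-1])
E
python3 - <<'E'
from h import *
for n in('top','scene'):
    p,d,K,T=cam(n); save(n+'0',p); np.savez('pics/'+n+'0',p=p,d=d,K=K,T=T); print(n,K.tolist(),T.round(3).tolist())
print(r.get_state())
E
```

```text
pics
top [[431.1121369581072, 0.0, 314.2123776139045], [0.0, 431.1121369581072, 200.37113284493498], [0.0, 0.0, 1.0]] [[0.002, -0.984, 0.177, 0.319], [-1.0, 0.002, 0.018, 0.053], [-0.018, -0.177, -0.984, 1.064], [0.0, 0.0, 0.0, 1.0]]
scene [[419.6262834709461, 0.0, 314.920253692744], [0.0, 419.6262834709461, 200.60574796183434], [0.0, 0.0, 1.0]] [[0.082, 0.601, -0.795, 1.4], [0.996, -0.033, 0.078, -0.01], [0.02, -0.798, -0.602, 0.711], [0.0, 0.0, 0.0, 1.0]]
{'time_s': 0.1, 'joints': array([ 8.97867007e+01,  2.05866952e+01,  6.39929563e-01, -1.96456090e-02,
       -7.01361832e+01, -1.65075789e+01]), 'qd': array([-0.11419396, -0.17711212,  0.18990208,  0.10918159, -0.06876506,
        0.00493244]), 'joint_torque': array([-1.53544024e-03, -5.84165418e+01,  2.93753064e+01,  7.01564535e+00,
        1.01342911e-02, -6.11078940e-05]), 'tcp_pos': array([0.19408808, 0.64605392, 0.23672443]), 'eef_rot': array([ 1.79915222e+02, -5.86366314e-03, -1.67275626e+01]), 'contact_force': array([-0.64088298,  0.05872949,  0.17951865]), 'moment': array([0.05358914, 0.02939992, 0.00933617]), 'gripper_width': 0.08769869015126461}
```

View pics/top0.png

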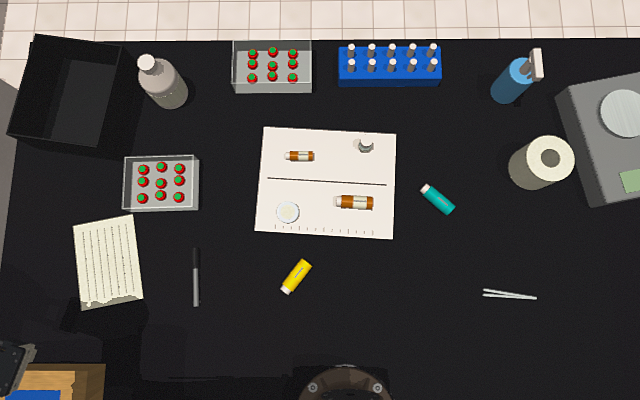

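View pics/scene0.png

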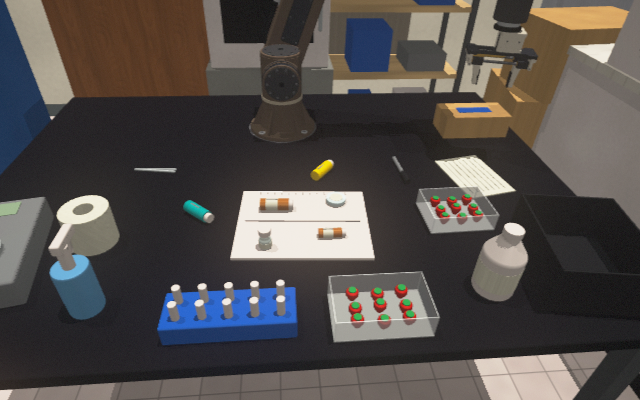

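Top view: the line is at about row 181, columns 267–386. The small vial is at (300,156) and the big vial at (355,202). The dish is at (287,212), the jar at (365,146), and the pen is off the board at (196,277). The turquoise and yellow look-alikes are also off the board. Next I measure positions.

```bash
cat >> h.py <<'E'
def meas(p,K,T,zb=0.010,box=None):
    hsv=cv2.cvtColor(p,cv2.COLOR_RGB2HSV); h,s,v=cv2.split(hsv)
    w=((s<60)&(v>170)).astype(np.uint8)
    if box: m0=np.zeros_like(w); m0[box[1]:box[3],box[0]:box[2]]=1
    else: m0=np.ones_like(w)
    dk=((v<110)&(s<120)).astype(np.uint8)*m0
    return h,s,v,dk,m0
E
python3 - <<'E'
from h import *
for n,box,lb in(('top',(260,130,392,232),(268,172,386,190)),('scene',(240,195,368,255),(246,214,360,226))):
    q=np.load(f'pics/{n}0.npz');p,K,T=q['p'],q['K'],q['T']
    h,s,v=cv2.split(cv2.cvtColor(p,cv2.COLOR_RGB2HSV))
    L=[]
    for u in range(lb[0]+3,lb[2]-3):
        c=255-v[lb[1]:lb[3],u].astype(float); c-=np.median(c); c[c<25]=0
        if 0<(c>0).sum()<5: L.append((u,(c*np.arange(lb[1],lb[3])).sum()/c.sum()))
    P=ray(L,K,T,.01)[:,:2]
    f=cv2.fitLine(P.astype(np.float32),cv2.DIST_HUBER,0,.01,.01).ravel(); 
    print(n,'line',f, 'ends',P[0],P[-1])
    m=np.zeros_like(h);a=(s>110)&(h<25); m[box[1]:box[3],box[0]:box[2]]=a[box[1]:box[3],box[0]:box[2]]*255
    m=cv2.morphologyEx(m,cv2.MORPH_CLOSE,np.ones((3,13)))
    cs,_=cv2.findContours(m,0,2)
    for c in cs:
        if cv2.contourArea(c)<60: continue
        rc=cv2.minAreaRect(c); big=cv2.contourArea(c)>350 if n=='top' else cv2.boundingRect(c)[0]<300
        z=.026 if big else .022
        bp=cv2.boxPoints(rc); W=ray(bp,K,T,z)[:,:2]
        ctr=W.mean(0); e=sorted([W[1]-W[0],W[2]-W[1]],key=np.linalg.norm); ax=e[1]*np.sign(e[1][1])
        print('big' if big else 'small',rc,ctr.round(4),'ang from +y',np.degrees(np.arctan2(-ax[0],ax[1])).round(1),np.linalg.norm(e,axis=1).round(4))
E
```

```text
top line [0.0635079  0.9979813  0.5580854  0.04144279] ends [0.56666332 0.18065389] [ 0.54930113 -0.09708323]
small ((347.0, 201.0), (12.0, 12.0), 90.0) [ 0.505  -0.0087] ang from +y 89.2 [0.0295 0.0299]
small ((301.0, 155.5), (9.0, 22.0), 90.0) [0.6209 0.105 ] ang from +y -0.2 [0.0233 0.0552]
scene line [0.06846095 0.9976538  0.55920285 0.03462563] ends [ 0.54960337 -0.09717265] [0.56856861 0.18103706]
small ((330.0, 232.0), (8.0, 22.0), 90.0) [0.6212 0.1063] ang from +y -3.4 [0.0301 0.0554]
big ((282.5, 204.0), (10.0, 9.0), 90.0) [ 0.5053 -0.009 ] ang from +y 88.3 [0.0244 0.044 ]
```

```bash
python3 -m inch '[{"x":0.8,"y":0.9,"yaw":-0.8},{"x":0.8,"y":0.9,"yaw":-0.8},{"x":0.7,"y":1,"yaw":-0.8},{"x":0.7,"y":1,"yaw":-0.8},{"x":0.7,"y":1}]' -1 10
```

```text
validation failed for argument at $[0]...
```

```bash
python3 -m inch '[{"x":0.8,"y":0.9,"z":0,"yaw":-0.8},{"x":0.8,"y":0.9,"z":0,"yaw":-0.8},{"x":0.7,"y":1,"z":0,"yaw":-0.8},{"x":0.7,"y":1,"z":0,"yaw":-0.8},{"x":0.7,"y":1,"z":0,"yaw":0}]' -1 10
```

```text
time_s: 0.52
tcp_pos: [0.2629, 0.5098, 0.2319]
eef_rot: [179.5, 0.1, -3.0]
contact_force: [0.4, 0.8, -0.2]
gripper_width: 0.06
```

```bash
R='x'; python3 -m inch '[{"x":0.7,"y":0.95,"z":-0.05,"yaw":0},{"x":0.7,"y":0.95,"z":-0.05,"yaw":0},{"x":0.7,"y":0.95,"z":-0.05,"yaw":0},{"x":0.7,"y":0.95,"z":-0.05,"yaw":0},{"x":0.7,"y":0.95,"z":-0.05,"yaw":0}]' && python3 -m inch '[{"x":0.7,"y":0.95,"z":-0.05,"yaw":0},{"x":0.7,"y":0.95,"z":-0.05,"yaw":0},{"x":0.7,"y":0.95,"z":-0.05,"yaw":0},{"x":0.7,"y":0.95,"z":-0.05,"yaw":0},{"x":0.7,"y":0.95,"z":-0.05,"yaw":0}]' && python3 -m inch '[{"x":0.7,"y":0.95,"z":-0.05,"yaw":0},{"x":0.7,"y":0.95,"z":-0.05,"yaw":0},{"x":0.7,"y":0.95,"z":-0.05,"yaw":0},{"x":0,"y":0,"z":0,"yaw":0},{"x":0,"y":0,"z":0,"yaw":0}]'
python3 - <<'E'
from h import *
p,d,K,T=cam('wrist'); save('w1',p); np.savez('pics/w1',p=p,d=d,K=K,T=T); s=r.get_state(); print(s['tcp_pos'],s['eef_rot'],s['gripper_width'],T.round(3).tolist())
E
```

```text
time_s: 0.93
tcp_pos: [0.3458, 0.3784, 0.2375]
eef_rot: [179.4, 0.2, -2.9]
contact_force: [0.3, -0.2, 0.2]
gripper_width: 0.0263
time_s: 1.35
tcp_pos: [0.4291, 0.2478, 0.2445]
eef_rot: [179.3, 0.2, -2.8]
contact_force: [0.5, 0.6, -0.5]
gripper_width: 0.0007
time_s: 1.77
tcp_pos: [0.4809, 0.1649, 0.2484]
eef_rot: [179.2, 0.3, -3.1]
contact_force: [0.2, -0.1, -0.4]
gripper_width: 0.0003
[0.48075561 0.16517045 0.24834385] [179.21479072   0.31787192  -3.07334457] 0.0007020916857758351 [[-0.054, -0.95, -0.306, 0.563], [-0.998, 0.056, 0.004, 0.161], [0.013, 0.306, -0.952, 0.396], [0.0, 0.0, 0.0, 1.0]]
```

View pics/w1.png

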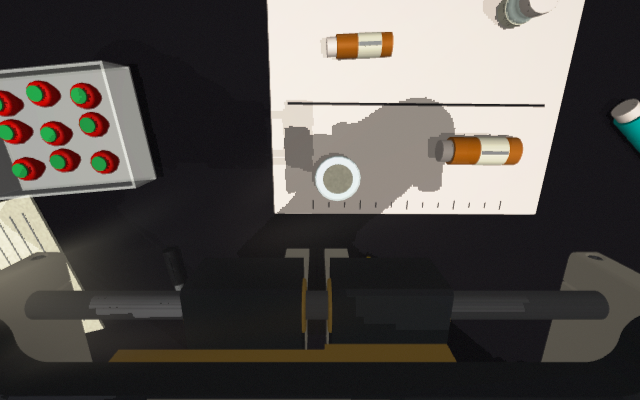

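The wrist view shows the line at about row 104 (columns 288–545), the small vial at (360,45) and the big vial at (482,151). The dish is at (338,178) and the jar at (515,8). Both caps point to the left, which is +y. Next I measure positions and angles from here.

```bash
cat > m.py <<'E'
from h import *
import sys
def run(name,new=True,show=None):
    if new:
        p,d,K,T=cam('wrist'); np.savez('pics/'+name,p=p,d=d,K=K,T=T); save(name,p)
    else:
        q=np.load(f'pics/{name}.npz');p,d,K,T=q['p'],q['d'],q['K'],q['T']
    h,s,v=cv2.split(cv2.cvtColor(p,cv2.COLOR_RGB2HSV))
    # line: use known rough line, look for dark minimum across it
    L=[]
    for y in np.arange(-.09,.17,.004):
        x0=.5587+.066*(y-.038); xs=x0+np.arange(-.009,.0091,.0005)
        uv=proj(np.c_[xs,0*xs+y,0*xs+.01],K,T)
        if uv.min()<1 or uv[:,0].max()>638 or uv[:,1].max()>398: continue
        c=cv2.remap(v,uv[None,:,0].astype(np.float32),uv[None,:,1].astype(np.float32),1).ravel().astype(float)
        c=np.median(c)-c; 
        if c.max()<50: continue
        c[c<.4*c.max()]=0
        if (c>0).sum()>10: continue
        L.append(((c*xs).sum()/c.sum(),y))
    L=np.array(L,np.float32); a,b=0,0
    if len(L)>5:
        f=cv2.fitLine(L,cv2.DIST_HUBER,0,.001,.001).ravel(); a=f[0]/f[1]; b=f[2]-a*f[3]; print('line x=%.4f%+.4f*y n=%d'%(b,a,len(L)))
    else: a,b=.066,.5562; print('line not seen; default')
    # amber
    m=((s>110)&(h<22)&(v>60)).astype(np.uint8)*255
    B=proj([[.42,.2,.01],[.69,.2,.01],[.69,-.13,.01],[.42,-.13,.01]],K,T)
    bm=cv2.fillConvexPoly(np.zeros_like(m),B.astype(np.int32),255); m&=bm
    gl=np.argwhere(m>0)[:,::-1]
    for nm,z,rad,ln in(('big',.026,.016,.076),('small',.022,.012,.058)):
        W=ray(gl,K,T,z)[:,:2]
        # label gap bridged: cluster by dilated mask
        k=np.ones((5,61 if nm=='big' else 41),np.uint8); lab=cv2.connectedComponents(cv2.morphologyEx(m,cv2.MORPH_CLOSE,k))[1]; l=lab[gl[:,1],gl[:,0]]
        best=None
        for i in range(1,lab.max()+1):
            if (l==i).sum()<150: continue
            q=W[l==i]; rc=cv2.minAreaRect((q*1000).astype(np.float32)); L2=max(rc[1])/1000
            if best is None or abs(L2-ln)<abs(best[0]-ln): best=(L2,min(rc[1])/1000,np.array(rc[0])/1000,i,cv2.boxPoints(rc)/1000)
        if best is None: print(nm,'none'); continue
        L2,w,c,i,bp=best; e=max(bp[1]-bp[0],bp[2]-bp[1],key=np.linalg.norm); sl=e[0]/e[1]
        off=(c[0]-(b+a*c[1]))/np.hypot(1,a)
        print('%s c=(%.4f,%.4f) L=%.4f W=%.4f off=%.1fmm ang(minus line)=%.1f deg'%(nm,*c,L2,w,off*1000,np.degrees(np.arctan(sl)-np.arctan(a))))
    s_=r.get_state(); print('tcp',s_['tcp_pos'].round(4),s_['eef_rot'].round(2),'F',s_['contact_force'].round(1),'t',s_['time_s'])
if __name__=='__main__': run(sys.argv[1],len(sys.argv)<3)
E
python3 m.py w1 old
```

```text
line x=0.5571+0.0618*y n=63
big c=(0.5041,-0.0364) L=0.0903 W=0.0301 off=-50.7mm ang(minus line)=-0.3 deg
small c=(0.6229,0.1024) L=0.0602 W=0.0236 off=59.3mm ang(minus line)=-3.2 deg
tcp [0.4808 0.1652 0.2483] [179.21   0.32  -3.07] F [-0.1 -0.4  1. ] t 1.8167
```

```bash
python3 -m inch '[{"x":0.1,"y":0.9,"z":0,"yaw":0.1},{"x":0.1,"y":0.9,"z":0.4,"yaw":0},{"x":0.1,"y":0.9,"z":0.6,"yaw":0},{"x":0.1,"y":0.9,"z":0.6,"yaw":0},{"x":0.1,"y":0.9,"z":0.6,"yaw":0}]' && python3 -m inch '[{"x":0.1,"y":0.9,"z":0.6,"yaw":0},{"x":0.1,"y":0.9,"z":0.6,"yaw":0},{"x":0.1,"y":0.9,"z":0.6,"yaw":0},{"x":0.1,"y":0.9,"z":0.6,"yaw":0},{"x":0,"y":0,"z":0,"yaw":0}]'; python3 m.py w2
```

```text
time_s: 2.23
tcp_pos: [0.4874, 0.0552, 0.1955]
eef_rot: [179.4, 0.0, -2.9]
contact_force: [0.6, -0.3, -0.5]
gripper_width: 0.0007
time_s: 2.65
tcp_pos: [0.4896, -0.0376, 0.131]
eef_rot: [179.4, 0.2, -2.6]
contact_force: [-0.3, -0.1, -0.4]
gripper_width: 0.0004
line x=0.5571+0.0629*y n=60
big c=(0.5032,-0.0326) L=0.0815 W=0.0328 off=-51.7mm ang(minus line)=-0.1 deg
small c=(0.6229,0.1057) L=0.0711 W=0.0241 off=59.1mm ang(minus line)=-2.7 deg
tcp [ 0.4904 -0.0366  0.1322] [ 1.7944e+02  1.3000e-01 -2.6100e+00] F [-0.5 -0.1 -0.1] t 2.7
```

View pics/w2.png

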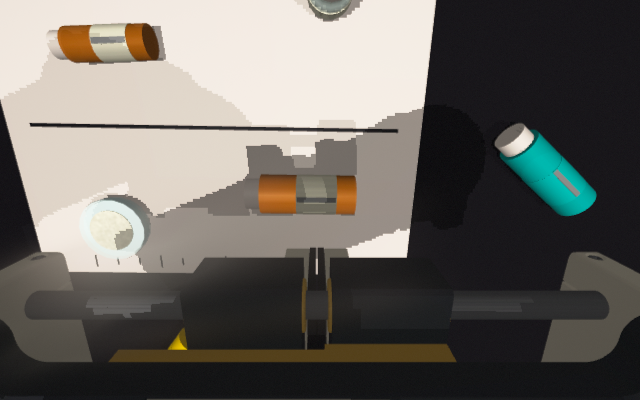

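The tip is just behind the big vial, whose glass spans columns 259–357 at row 195 and which is parallel to the line. Next I descend and touch gently.

```bash
python3 -m inch '[{"x":0.25,"y":0,"z":0.9,"yaw":0.25},{"x":0,"y":0,"z":0.9,"yaw":0},{"x":0,"y":0,"z":0.9,"yaw":0},{"x":0,"y":0,"z":0.1,"yaw":0},{"x":0,"y":0,"z":0,"yaw":0}]'; python3 -m inch '[{"x":0,"y":0,"z":0.04,"yaw":0},{"x":0,"y":0,"z":0.04,"yaw":0},{"x":0,"y":0,"z":0,"yaw":0}]'
```

```text
time_s: 3.12
tcp_pos: [0.5001, -0.0321, 0.0634]
eef_rot: [179.5, -0.3, -3.4]
contact_force: [0.6, -0.3, -0.4]
gripper_width: 0.0003
time_s: 3.37
tcp_pos: [0.5019, -0.0298, 0.0642]
eef_rot: [179.6, -0.4, -3.2]
contact_force: [-0.1, 0.1, 1.0]
gripper_width: -0.0
```

```bash
python3 -m inch '[{"x":-0.2,"y":0.15,"z":0.15,"yaw":0},{"x":0,"y":0,"z":0.1,"yaw":0}]'; python3 -m inch '[{"x":0,"y":0,"z":0.06,"yaw":0}]';  python3 -m inch '[{"x":0,"y":0,"z":0.06,"yaw":0}]'
python3 - <<'E'
from h import *
import time
for i in range(1):
    s=r.get_state(); print(s['tcp_pos'],s['eef_rot'],s['contact_force'])
E
```

```text
time_s: 3.53
tcp_pos: [0.4978, -0.0328, 0.0598]
eef_rot: [179.7, -0.7, -3.1]
contact_force: [-0.7, 0.4, -1.0]
gripper_width: 0.0003
time_s: 3.62
tcp_pos: [0.498, -0.0328, 0.0586]
eef_rot: [179.7, -0.7, -3.1]
contact_force: [0.5, -0.4, -0.4]
gripper_width: 0.0008
time_s: 3.7
tcp_pos: [0.4979, -0.033, 0.0573]
eef_rot: [179.7, -0.8, -3.1]
contact_force: [0.4, 0.3, -0.4]
gripper_width: 0.0003
[ 0.4979221  -0.03298903  0.05726708] [179.69364517  -0.76332938  -3.12558518] [ 0.42777762  0.25975879 -0.4176409 ]
```

```bash
python3 -m inch '[{"x":0,"y":0,"z":0.1,"yaw":0}]';python3 -m inch '[{"x":0,"y":0,"z":0.06,"yaw":0}]';  python3 -m inch '[{"x":0,"y":0,"z":0.04,"yaw":0}]'
```

```text
time_s: 3.78
tcp_pos: [0.4981, -0.033, 0.0549]
eef_rot: [179.7, -0.8, -3.1]
contact_force: [0.3, 1.0, 0.8]
gripper_width: 0.0005
time_s: 3.87
tcp_pos: [0.4981, -0.0332, 0.0532]
eef_rot: [179.7, -0.8, -3.2]
contact_force: [0.1, 0.2, 1.1]
gripper_width: 0.0006
time_s: 3.95
tcp_pos: [0.4992, -0.0332, 0.0528]
eef_rot: [179.7, -0.9, -3.1]
contact_force: [-0.4, -0.8, 15.5]
gripper_width: 0.0005
```

```bash
python3 -m inch '[{"x":0.1,"y":0,"z":0.012,"yaw":0}]';python3 -m inch '[{"x":0.2,"y":0,"z":0.012,"yaw":0}]';  python3 -m inch '[{"x":0.2,"y":0,"z":0.012,"yaw":0}]'
```

```text
time_s: 4.03
tcp_pos: [0.5024, -0.0333, 0.0531]
eef_rot: [179.7, -1.0, -3.1]
contact_force: [-0.4, -1.5, 3.7]
gripper_width: 0.0003
time_s: 4.12
tcp_pos: [0.5077, -0.0337, 0.0532]
eef_rot: [179.7, -1.0, -3.1]
contact_force: [-0.8, -0.8, 1.1]
gripper_width: 0.0005
time_s: 4.2
tcp_pos: [0.5132, -0.034, 0.0532]
eef_rot: [179.7, -1.0, -3.0]
contact_force: [-0.4, -1.0, 3.3]
gripper_width: 0.0006
```

```bash
python3 -m inch '[{"x":0.2,"y":0,"z":0.018,"yaw":0},{"x":0.2,"y":0,"z":0.018,"yaw":0}]';python3 -m inch '[{"x":0,"y":0,"z":-0.4,"yaw":0},{"x":-0.2,"y":0,"z":-0.4,"yaw":0},{"x":-0.3,"y":0,"z":0,"yaw":0},{"x":0,"y":0,"z":0,"yaw":0}]'; python3 m.py w3
```

```text
time_s: 4.37
tcp_pos: [0.5252, -0.0348, 0.0532]
eef_rot: [179.7, -1.1, -3.0]
contact_force: [0.5, -2.0, 7.1]
gripper_width: 0.0004
time_s: 4.7
tcp_pos: [0.5118, -0.0341, 0.0736]
eef_rot: [179.7, -1.0, -3.1]
contact_force: [-0.7, -0.3, 0.5]
gripper_width: 0.0
line x=0.5570+0.0625*y n=60
big c=(0.6222,0.1033) L=0.0736 W=0.0236 off=58.6mm ang(minus line)=-2.7 deg
small c=(0.4572,-0.0326) L=0.0451 W=0.0217 off=-97.5mm ang(minus line)=-90.2 deg
tcp [ 0.5127 -0.034   0.0739] [179.67  -1.07  -3.07] F [-0.5  0.2  0.4] t 4.75
```

View pics/w3.png

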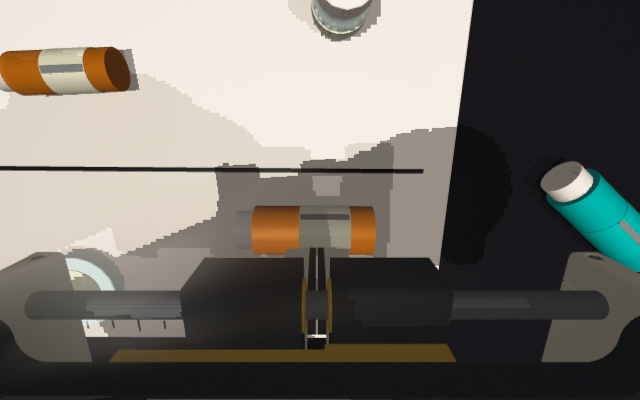

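The strip on the label has moved, so the big vial rolled, and it stayed parallel (row 230, columns 252–376). Next stroke.

```bash
python3 -m inch '[{"x":-0.12,"y":0,"z":0.4,"yaw":0},{"x":0,"y":0,"z":0.32,"yaw":0.1}]';python3 -m inch '[{"x":0,"y":0,"z":0.04,"yaw":0}]'
```

```text
time_s: 4.92
tcp_pos: [0.5104, -0.0334, 0.0572]
eef_rot: [179.8, -1.3, -3.4]
contact_force: [-0.9, -0.7, -0.2]
gripper_width: 0.0005
time_s: 5.0
tcp_pos: [0.5097, -0.0335, 0.0552]
eef_rot: [179.7, -1.2, -3.5]
contact_force: [-0.3, -0.5, -0.2]
gripper_width: 0.0004
```

```bash
python3 -m inch '[{"x":0,"y":0,"z":0.07,"yaw":0}]';python3 -m inch '[{"x":0,"y":0,"z":0.025,"yaw":0}]'; python3 -m inch '[{"x":0.1,"y":0,"z":0.02,"yaw":0}]';python3 -m inch '[{"x":0.2,"y":0,"z":0.016,"yaw":0}]'
```

```text
time_s: 5.08
tcp_pos: [0.5094, -0.0335, 0.0531]
eef_rot: [179.7, -1.2, -3.5]
contact_force: [-0.2, 1.1, -0.3]
gripper_width: 0.0002
time_s: 5.17
tcp_pos: [0.5101, -0.0335, 0.0528]
eef_rot: [179.7, -1.2, -3.4]
contact_force: [0.6, -1.2, 10.0]
gripper_width: 0.0005
time_s: 5.25
tcp_pos: [0.5132, -0.0337, 0.053]
eef_rot: [179.7, -1.3, -3.4]
contact_force: [0.1, -0.9, 5.5]
gripper_width: 0.0005
time_s: 5.33
tcp_pos: [0.5186, -0.034, 0.0532]
eef_rot: [179.7, -1.3, -3.3]
contact_force: [-0.4, -0.8, 1.8]
gripper_width: 0.0004
```

```bash
python3 -m inch '[{"x":0.2,"y":0,"z":0.018,"yaw":0},{"x":0.2,"y":0,"z":0.018,"yaw":0},{"x":0.2,"y":0,"z":0.018,"yaw":0},{"x":0.15,"y":0,"z":0.018,"yaw":0}]';python3 -m inch '[{"x":0,"y":0,"z":-0.4,"yaw":0},{"x":-0.3,"y":0,"z":-0.2,"yaw":0},{"x":-0.35,"y":0,"z":0.1,"yaw":0},{"x":0,"y":0,"z":0.2,"yaw":0.1},{"x":0,"y":0,"z":0.05,"yaw":0}]'
```

```text
time_s: 5.67
tcp_pos: [0.541, -0.0355, 0.0532]
eef_rot: [179.7, -1.5, -3.3]
contact_force: [0.8, -0.9, 7.1]
gripper_width: 0.0002
time_s: 6.08
tcp_pos: [0.5233, -0.0343, 0.0592]
eef_rot: [179.7, -1.4, -3.8]
contact_force: [0.6, -0.8, -0.1]
gripper_width: 0.0006
```

```bash
python3 -m inch '[{"x":0,"y":0,"z":0.13,"yaw":0},{"x":0,"y":0,"z":0.02,"yaw":0}]';python3 -m inch '[{"x":0,"y":0,"z":0.04,"yaw":0}]'
```

```text
time_s: 6.25
tcp_pos: [0.5222, -0.0343, 0.0546]
eef_rot: [179.7, -1.4, -3.8]
contact_force: [0.4, 0.0, -0.2]
gripper_width: 0.0005
time_s: 6.33
tcp_pos: [0.522, -0.0343, 0.0533]
eef_rot: [179.7, -1.4, -3.8]
contact_force: [-0.5, 0.8, 0.1]
gripper_width: 0.0007
```

```bash
python3 -m inch '[{"x":0.1,"y":0,"z":0.01,"yaw":0}]'; python3 -m inch '[{"x":0,"y":0,"z":0.02,"yaw":0}]';python3 -m inch '[{"x":0.1,"y":0,"z":0.02,"yaw":0}]';python3 -m inch '[{"x":0.2,"y":0,"z":0.018,"yaw":0}]'
```

```text
time_s: 6.42
tcp_pos: [0.5241, -0.0345, 0.0527]
eef_rot: [179.7, -1.3, -3.8]
contact_force: [-1.0, 0.0, 3.7]
gripper_width: 0.0005
time_s: 6.5
tcp_pos: [0.5251, -0.0345, 0.0526]
eef_rot: [179.7, -1.4, -3.7]
contact_force: [-0.6, -0.9, 9.5]
gripper_width: 0.0004
time_s: 6.58
tcp_pos: [0.5283, -0.0347, 0.0528]
eef_rot: [179.7, -1.4, -3.7]
contact_force: [-0.2, -1.6, 7.5]
gripper_width: 0.0002
time_s: 6.67
tcp_pos: [0.5341, -0.0351, 0.0531]
eef_rot: [179.7, -1.5, -3.7]
contact_force: [-0.1, -0.3, 2.7]
gripper_width: 0.0006
```

```bash
sed -i 's/            q=W\[l==i\];/            q=W[l==i]\n            if (q[:,1].mean()<.03)!=(nm=="big") or q[:,0].mean()<.48: continue\n            q=q;/' m.py
python3 -m inch '[{"x":0.2,"y":0,"z":0.018,"yaw":0},{"x":0.2,"y":0,"z":0.018,"yaw":0},{"x":0.2,"y":0,"z":0.018,"yaw":0},{"x":0.1,"y":0,"z":0.018,"yaw":0}]';python3 -m inch '[{"x":0,"y":0,"z":-0.5,"yaw":0},{"x":-0.4,"y":0,"z":-0.7,"yaw":0},{"x":-0.6,"y":0,"z":-0.7,"yaw":0},{"x":-0.6,"y":0,"z":-0.7,"yaw":0},{"x":0,"y":0,"z":0,"yaw":0}]'; python3 m.py w4
```

```text
time_s: 7.0
tcp_pos: [0.5557, -0.0364, 0.0532]
eef_rot: [179.7, -1.7, -3.6]
contact_force: [-0.4, -1.8, 7.4]
gripper_width: 0.0003
time_s: 7.42
tcp_pos: [0.5137, -0.0337, 0.1156]
eef_rot: [179.6, -1.3, -3.8]
contact_force: [0.9, 0.2, -0.3]
gripper_width: 0.0003
line x=0.5570+0.0628*y n=49
big c=(0.5502,-0.0358) L=0.0816 W=0.0323 off=-4.6mm ang(minus line)=0.2 deg
small c=(0.6228,0.1057) L=0.0719 W=0.0239 off=59.0mm ang(minus line)=-2.7 deg
tcp [ 0.5143 -0.0336  0.1145] [179.58  -1.31  -3.75] F [ 0.3 -0.2  0.1] t 7.4667
```

View pics/w4.png

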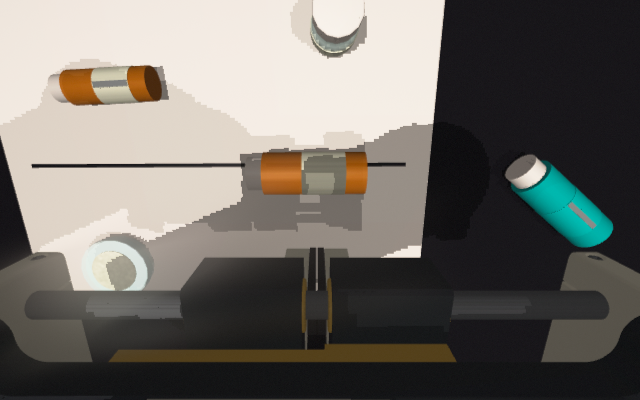

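```bash
python3 -m inch '[{"x":0.6,"y":0,"z":0.4,"yaw":0},{"x":0.6,"y":0,"z":0.7,"yaw":0},{"x":0,"y":0,"z":0.7,"yaw":0},{"x":0,"y":0,"z":0.4,"yaw":0},{"x":0,"y":0,"z":0,"yaw":0}]'; python3 -m inch '[{"x":0,"y":0,"z":0.03,"yaw":0}]'
```

```text
time_s: 7.88
tcp_pos: [0.5495, -0.0355, 0.0563]
eef_rot: [179.7, -1.4, -3.7]
contact_force: [-0.0, -0.4, 0.2]
gripper_width: 0.0005
time_s: 7.97
tcp_pos: [0.5494, -0.0357, 0.0544]
eef_rot: [179.6, -1.3, -3.8]
contact_force: [-0.2, 0.4, 0.2]
gripper_width: 0.0002
```

```bash
python3 -m inch '[{"x":0,"y":0,"z":0.04,"yaw":0}]'; python3 -m inch '[{"x":0,"y":0,"z":0.02,"yaw":0}]'; python3 -m inch '[{"x":0.1,"y":0,"z":0.018,"yaw":0}]';python3 -m inch '[{"x":0.15,"y":0,"z":0.018,"yaw":0}]'
```

```text
time_s: 8.05
tcp_pos: [0.5496, -0.0358, 0.0529]
eef_rot: [179.6, -1.3, -3.8]
contact_force: [-1.4, -0.0, 11.7]
gripper_width: 0.0005
time_s: 8.13
tcp_pos: [0.5507, -0.0358, 0.0531]
eef_rot: [179.6, -1.3, -3.7]
contact_force: [-0.6, -0.5, 6.2]
gripper_width: 0.0005
time_s: 8.22
tcp_pos: [0.5536, -0.036, 0.0534]
eef_rot: [179.6, -1.4, -3.7]
contact_force: [0.6, 1.0, -0.0]
gripper_width: 0.0006
time_s: 8.3
tcp_pos: [0.5578, -0.0361, 0.0537]
eef_rot: [179.6, -1.5, -3.7]
contact_force: [-0.3, -0.1, 0.6]
gripper_width: 0.0004
```

```bash
python3 -m inch '[{"x":0,"y":0,"z":-0.5,"yaw":0},{"x":-0.4,"y":0,"z":-0.7,"yaw":0},{"x":-0.6,"y":0,"z":-0.7,"yaw":0},{"x":-0.6,"y":0,"z":-0.7,"yaw":0},{"x":0,"y":0,"z":0,"yaw":0}]'; python3 m.py w5
```

```text
time_s: 8.72
tcp_pos: [0.517, -0.0329, 0.12]
eef_rot: [179.6, -1.4, -3.7]
contact_force: [-0.7, 1.1, 0.5]
gripper_width: 0.0006
line x=0.5571+0.0620*y n=41
big c=(0.5539,-0.0359) L=0.0814 W=0.0321 off=-0.9mm ang(minus line)=0.2 deg
small c=(0.6229,0.1057) L=0.0716 W=0.0236 off=59.1mm ang(minus line)=-2.7 deg
tcp [ 0.5178 -0.0327  0.119 ] [179.63  -1.42  -3.7 ] F [ 0.5  0.2 -0.9] t 8.7667
```

```bash
python3 -m inch '[{"x":0.68,"y":-0.9,"z":0,"yaw":-0.4},{"x":0.68,"y":-0.9,"z":0,"yaw":-0.4},{"x":0.68,"y":-0.9,"z":0,"yaw":0},{"x":0.68,"y":-0.9,"z":0,"yaw":0},{"x":0.68,"y":-0.9,"z":0,"yaw":0}]'; python3 -m inch '[{"x":0.68,"y":-0.9,"z":0,"yaw":0},{"x":0,"y":0,"z":0.8,"yaw":0},{"x":0,"y":0,"z":0.8,"yaw":0},{"x":0,"y":0,"z":0.6,"yaw":0},{"x":0,"y":0,"z":0,"yaw":0}]'
```

```text
time_s: 9.18
tcp_pos: [0.6071, 0.0781, 0.1203]
eef_rot: [179.6, -1.4, -0.7]
contact_force: [1.1, 0.1, -0.3]
gripper_width: 0.0003
time_s: 9.6
tcp_pos: [0.6342, 0.1079, 0.0601]
eef_rot: [179.7, -1.6, -0.4]
contact_force: [-0.5, 0.1, -0.5]
gripper_width: 0.0008
```

```bash
python3 -m inch '[{"x":-0.15,"y":0.5,"z":0.2,"yaw":0},{"x":0,"y":0,"z":0.2,"yaw":0},{"x":0,"y":0,"z":0,"yaw":0}]'; python3 -m inch '[{"x":0,"y":0,"z":0.06,"yaw":0}]'
```

```text
time_s: 9.85
tcp_pos: [0.6308, 0.0943, 0.048]
eef_rot: [179.6, -1.5, -0.3]
contact_force: [-0.3, -0.4, 0.4]
gripper_width: 0.0005
time_s: 9.93
tcp_pos: [0.6311, 0.0938, 0.0469]
eef_rot: [179.6, -1.5, -0.4]
contact_force: [0.4, 0.4, 0.0]
gripper_width: 0.0005
```

```bash
python3 -m inch '[{"x":0,"y":0,"z":0.06,"yaw":0}]'; python3 -m inch '[{"x":-0.05,"y":0,"z":0.02,"yaw":0}]';  python3 -m inch '[{"x":-0.1,"y":0,"z":0.018,"yaw":0.1}]'; python3 -m inch '[{"x":-0.2,"y":0,"z":0.018,"yaw":0.2}]'
```

```text
time_s: 10.02
tcp_pos: [0.6315, 0.0937, 0.0459]
eef_rot: [179.6, -1.6, -0.4]
contact_force: [0.0, -0.5, 0.7]
gripper_width: 0.0002
time_s: 10.1
tcp_pos: [0.6307, 0.0936, 0.0458]
eef_rot: [179.7, -1.6, -0.4]
contact_force: [0.2, -0.0, 0.2]
gripper_width: 0.0005
time_s: 10.18
tcp_pos: [0.6286, 0.0937, 0.0458]
eef_rot: [179.7, -1.7, -0.8]
contact_force: [0.2, 0.2, 0.4]
gripper_width: 0.0002
time_s: 10.27
tcp_pos: [0.6239, 0.094, 0.0456]
eef_rot: [179.7, -1.7, -1.7]
contact_force: [0.9, -0.3, 0.2]
gripper_width: 0.0008
```

```bash
python3 -m inch '[{"x":0.25,"y":0,"z":0,"yaw":-0.3},{"x":0,"y":0,"z":0.03,"yaw":0}]'; python3 -m inch '[{"x":0,"y":0,"z":0.04,"yaw":0}]';  python3 -m inch '[{"x":0,"y":0,"z":0.04,"yaw":0}]'
```

```text
time_s: 10.43
tcp_pos: [0.629, 0.094, 0.0459]
eef_rot: [179.7, -1.8, -0.5]
contact_force: [0.8, 0.6, 0.5]
gripper_width: 0.0004
time_s: 10.52
tcp_pos: [0.6288, 0.0941, 0.0453]
eef_rot: [179.8, -1.8, -0.6]
contact_force: [-0.2, -2.1, 5.4]
gripper_width: 0.0004
time_s: 10.6
tcp_pos: [0.6292, 0.0941, 0.0452]
eef_rot: [179.8, -1.9, -0.6]
contact_force: [-0.5, -1.6, 8.4]
gripper_width: 0.0005
```

Contact at z≈0.0452. Pushing toward -x with a slight twist.

```bash
python3 -m inch '[{"x":-0.15,"y":0,"z":0.025,"yaw":0.15}]'; python3 -m inch '[{"x":-0.2,"y":0,"z":0.025,"yaw":0.2}]'; python3 -m inch '[{"x":-0.2,"y":0,"z":0.025,"yaw":0.2}]'
```

```text
time_s: 10.68
tcp_pos: [0.6263, 0.0941, 0.0453]
eef_rot: [179.8, -2.0, -1.2]
contact_force: [-0.4, -2.4, 5.0]
gripper_width: 0.0005
time_s: 10.77
tcp_pos: [0.6217, 0.0941, 0.0452]
eef_rot: [179.8, -2.0, -2.1]
contact_force: [0.1, -2.2, 4.1]
gripper_width: 0.0005
time_s: 10.85
tcp_pos: [0.6168, 0.0941, 0.0451]
eef_rot: [179.8, -2.1, -3.0]
contact_force: [0.3, -2.1, 6.6]
gripper_width: 0.0007
```

```bash
python3 -m inch '[{"x":-0.2,"y":0,"z":0.025,"yaw":0.2},{"x":-0.2,"y":0,"z":0.025,"yaw":0.2}]'; python3 -m inch '[{"x":0,"y":0,"z":-0.6,"yaw":0},{"x":-0.5,"y":0,"z":-0.8,"yaw":0},{"x":-0.7,"y":0,"z":-0.8,"yaw":0},{"x":-0.7,"y":0,"z":-0.8,"yaw":0},{"x":0,"y":0,"z":0,"yaw":0}]'; python3 m.py w6
```

```text
time_s: 11.02
tcp_pos: [0.6068, 0.0944, 0.0449]
eef_rot: [179.9, -2.3, -4.7]
contact_force: [0.1, -2.9, 6.5]
gripper_width: 0.0003
time_s: 11.43
tcp_pos: [0.55, 0.0981, 0.1174]
eef_rot: [179.8, -1.9, -5.2]
contact_force: [-0.0, 0.2, -0.7]
gripper_width: 0.0001
line x=0.5569+0.0622*y n=44
big c=(0.5535,-0.0403) L=0.0917 W=0.0328 off=-1.0mm ang(minus line)=-0.0 deg
small c=(0.6047,0.1043) L=0.0612 W=0.0240 off=41.2mm ang(minus line)=-2.6 deg
tcp [0.5506 0.0982 0.1162] [179.8   -1.88  -5.18] F [-0.4  0.6 -0.1] t 11.4833
```

View pics/w6.png

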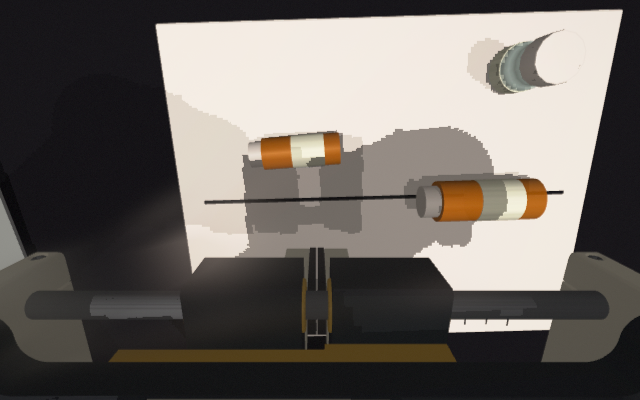

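The small vial is at (300,150), still about 2.6° off the line, and at 41 mm it has moved further than I estimated. The big vial sits on the line. For the next stroke I'll press nearer the far end and twist more.

```bash
python3 -m inch '[{"x":0.6,"y":0.1,"z":0.3,"yaw":-0.4},{"x":0.6,"y":0.1,"z":0.6,"yaw":-0.4},{"x":0.6,"y":0.1,"z":0.6,"yaw":-0.4},{"x":0.6,"y":0.1,"z":0.7,"yaw":-0.4},{"x":0,"y":0,"z":0,"yaw":0}]'; python3 -m inch '[{"x":0,"y":0,"z":0.1,"yaw":0},{"x":0,"y":0,"z":0,"yaw":0}]'
```

```text
time_s: 11.9
tcp_pos: [0.613, 0.0861, 0.0608]
eef_rot: [179.8, -2.0, 1.5]
contact_force: [-0.5, 0.2, -0.6]
gripper_width: 0.0006
time_s: 12.07
tcp_pos: [0.6121, 0.0852, 0.0551]
eef_rot: [179.7, -1.8, 1.3]
contact_force: [-0.0, 0.2, -0.6]
gripper_width: 0.0006
```

```bash
python3 -m inch '[{"x":0.03,"y":0,"z":0.25,"yaw":0},{"x":0,"y":0,"z":0.05,"yaw":0}]'; python3 -m inch '[{"x":0,"y":0,"z":0.06,"yaw":0}]'; python3 -m inch '[{"x":0,"y":0,"z":0.05,"yaw":0}]'
```

```text
time_s: 12.23
tcp_pos: [0.6125, 0.0853, 0.0471]
eef_rot: [179.7, -1.8, 1.2]
contact_force: [-0.2, -0.1, -0.1]
gripper_width: 0.0001
time_s: 12.32
tcp_pos: [0.6124, 0.0855, 0.0458]
eef_rot: [179.7, -1.8, 1.2]
contact_force: [0.2, -0.4, 0.3]
gripper_width: 0.0007
time_s: 12.4
tcp_pos: [0.6126, 0.0856, 0.0452]
eef_rot: [179.7, -1.8, 1.3]
contact_force: [-0.0, -1.7, 8.5]
gripper_width: 0.0007
```

```bash
python3 -m inch '[{"x":-0.15,"y":0,"z":0.025,"yaw":0.4}]'; python3 -m inch '[{"x":-0.2,"y":0,"z":0.03,"yaw":0.5}]'; python3 -m inch '[{"x":-0.2,"y":0,"z":0.03,"yaw":0.5}]';python3 -m inch '[{"x":-0.2,"y":0,"z":0.025,"yaw":0.5}]'
```

```text
time_s: 12.48
tcp_pos: [0.6098, 0.0856, 0.0454]
eef_rot: [179.8, -1.9, -0.3]
contact_force: [0.7, -1.3, 3.2]
gripper_width: 0.0005
time_s: 12.57
tcp_pos: [0.6053, 0.0856, 0.0454]
eef_rot: [179.8, -2.0, -2.3]
contact_force: [-1.1, -2.4, 2.5]
gripper_width: 0.0005
time_s: 12.65
tcp_pos: [0.6005, 0.0857, 0.0453]
eef_rot: [179.9, -2.1, -4.4]
contact_force: [1.2, -2.0, 3.7]
gripper_width: 0.0007
time_s: 12.73
tcp_pos: [0.5957, 0.0861, 0.0453]
eef_rot: [-180.0, -2.2, -6.5]
contact_force: [0.6, -1.3, 1.1]
gripper_width: 0.0005
```

```bash
python3 -m inch '[{"x":-0.2,"y":0,"z":0.03,"yaw":0.5},{"x":-0.15,"y":0,"z":0.03,"yaw":0.5}]'; python3 -m inch '[{"x":0,"y":0,"z":-0.6,"yaw":0},{"x":-0.5,"y":0,"z":-0.8,"yaw":0},{"x":-0.7,"y":0,"z":-0.8,"yaw":-0.5},{"x":-0.7,"y":0,"z":-0.8,"yaw":-0.5},{"x":0,"y":0,"z":0,"yaw":0}]'; python3 m.py w7
```

```text
time_s: 12.9
tcp_pos: [0.5868, 0.0871, 0.045]
eef_rot: [-179.8, -2.3, -10.7]
contact_force: [0.0, -2.6, 2.6]
gripper_width: 0.0003
time_s: 13.32
tcp_pos: [0.5338, 0.0957, 0.1212]
eef_rot: [-179.9, -2.3, -6.7]
contact_force: [-0.9, 0.2, -0.9]
gripper_width: 0.0005
line x=0.5570+0.0622*y n=40
big c=(0.5536,-0.0401) L=0.0906 W=0.0323 off=-0.9mm ang(minus line)=-0.1 deg
small c=(0.5865,0.1051) L=0.0612 W=0.0240 off=22.9mm ang(minus line)=-2.6 deg
tcp [0.5345 0.0958 0.12  ] [-179.94   -2.27   -6.81] F [ 0.2 -0.1 -0.4] t 13.3667
```

```bash
python3 -m inch '[{"x":0.57,"y":-0.13,"z":0.4,"yaw":-0.3},{"x":0.57,"y":-0.13,"z":0.7,"yaw":-0.3},{"x":0.57,"y":-0.13,"z":0.7,"yaw":-0.2},{"x":0.57,"y":-0.13,"z":0.7,"yaw":0},{"x":0,"y":0,"z":0,"yaw":0}]'; python3 -m inch '[{"x":0,"y":0,"z":0.1,"yaw":0},{"x":0,"y":0,"z":0,"yaw":0}]'
```

```text
time_s: 13.78
tcp_pos: [0.5988, 0.1056, 0.0607]
eef_rot: [-179.7, -2.7, -3.5]
contact_force: [0.1, -1.1, -0.5]
gripper_width: 0.0004
time_s: 13.95
tcp_pos: [0.5987, 0.105, 0.0559]
eef_rot: [-179.8, -2.6, -3.5]
contact_force: [-1.4, -0.7, -0.7]
gripper_width: 0.0008
```

```bash
python3 -m inch '[{"x":-0.22,"y":0,"z":0.25,"yaw":0},{"x":0,"y":0,"z":0.07,"yaw":0}]'; python3 -m inch '[{"x":0,"y":0,"z":0.06,"yaw":0}]'; python3 -m inch '[{"x":0,"y":0,"z":0.04,"yaw":0}]'
```

```text
time_s: 14.12
tcp_pos: [0.5929, 0.1052, 0.0476]
eef_rot: [-179.8, -2.6, -3.6]
contact_force: [-0.2, -0.4, -0.4]
gripper_width: 0.0005
time_s: 14.2
tcp_pos: [0.5926, 0.1053, 0.0463]
eef_rot: [-179.8, -2.6, -3.6]
contact_force: [1.7, 1.0, 0.5]
gripper_width: 0.0004
time_s: 14.28
tcp_pos: [0.5922, 0.1053, 0.0455]
eef_rot: [-179.8, -2.6, -3.6]
contact_force: [-0.8, -0.7, 1.6]
gripper_width: 0.0001
```

```bash
python3 -m inch '[{"x":0,"y":0,"z":0.03,"yaw":0}]'; python3 -m inch '[{"x":-0.15,"y":0,"z":0.025,"yaw":0}]'; python3 -m inch '[{"x":-0.15,"y":0,"z":0.025,"yaw":0}]'; python3 -m inch '[{"x":-0.15,"y":0,"z":0.025,"yaw":0}]'; python3 -m inch '[{"x":-0.15,"y":0,"z":0.025,"yaw":0}]'
```

```text
time_s: 14.37
tcp_pos: [0.5924, 0.1053, 0.0454]
eef_rot: [-179.8, -2.7, -3.5]
contact_force: [-0.2, -1.0, 4.7]
gripper_width: 0.0004
time_s: 14.45
tcp_pos: [0.5894, 0.1055, 0.0453]
eef_rot: [-179.8, -2.8, -3.5]
contact_force: [-0.3, -3.0, 3.9]
gripper_width: 0.0009
time_s: 14.53
tcp_pos: [0.5859, 0.1056, 0.0452]
eef_rot: [-179.8, -2.8, -3.5]
contact_force: [-0.5, -2.5, 5.2]
gripper_width: 0.0004
time_s: 14.62
tcp_pos: [0.5823, 0.1056, 0.0452]
eef_rot: [-179.8, -2.9, -3.5]
contact_force: [-0.5, -3.2, 6.1]
gripper_width: 0.0004
time_s: 14.7
tcp_pos: [0.5786, 0.1057, 0.0451]
eef_rot: [-179.7, -3.0, -3.5]
contact_force: [0.6, -3.2, 5.3]
gripper_width: 0.0007
```

```bash
python3 -m inch '[{"x":-0.15,"y":0,"z":0.025,"yaw":0},{"x":-0.15,"y":0,"z":0.025,"yaw":0},{"x":-0.1,"y":0,"z":0.025,"yaw":0},{"x":0,"y":0,"z":0.02,"yaw":0},{"x":0,"y":0,"z":0.02,"yaw":0}]'; python3 -m inch '[{"x":0,"y":0,"z":-0.6,"yaw":0},{"x":-0.5,"y":0,"z":-0.8,"yaw":0},{"x":-0.7,"y":0,"z":-0.8,"yaw":0},{"x":-0.7,"y":0,"z":-0.8,"yaw":0},{"x":0,"y":0,"z":0,"yaw":0}]'; python3 m.py w8
```

```text
time_s: 15.12
tcp_pos: [0.568, 0.1058, 0.0448]
eef_rot: [-179.7, -3.2, -3.5]
contact_force: [-0.3, -1.6, 3.8]
gripper_width: 0.0006
time_s: 15.53
tcp_pos: [0.5136, 0.1086, 0.1164]
eef_rot: [-179.7, -2.9, -3.6]
contact_force: [-0.4, 0.3, -0.5]
gripper_width: 0.0003
line x=0.5571+0.0634*y n=19
big c=(0.5538,-0.0408) L=0.0920 W=0.0317 off=-0.7mm ang(minus line)=-0.1 deg
small c=(0.5721,0.1045) L=0.0608 W=0.0235 off=8.4mm ang(minus line)=-2.0 deg
tcp [0.5142 0.1088 0.1152] [-179.75   -2.89   -3.59] F [0.2 0.7 0.2] t 15.5833
```

```bash
python3 -m inch '[{"x":0.56,"y":0,"z":0.4,"yaw":0},{"x":0.56,"y":0,"z":0.7,"yaw":0},{"x":0.56,"y":0,"z":0.7,"yaw":0},{"x":0.56,"y":0,"z":0.6,"yaw":0},{"x":0,"y":0,"z":0,"yaw":0}]'; python3 -m inch '[{"x":0,"y":0,"z":0.1,"yaw":0},{"x":0,"y":0,"z":0,"yaw":0}]'
```

```text
time_s: 16.0
tcp_pos: [0.5766, 0.1074, 0.0556]
eef_rot: [-179.5, -3.1, -3.5]
contact_force: [1.0, -0.5, -0.0]
gripper_width: 0.0007
time_s: 16.17
tcp_pos: [0.5763, 0.1068, 0.0501]
eef_rot: [-179.6, -2.9, -3.6]
contact_force: [-0.0, 0.3, -0.4]
gripper_width: 0.0004
```

```bash
python3 -m inch '[{"x":0.04,"y":0.05,"z":0.1,"yaw":0},{"x":0,"y":0,"z":0.03,"yaw":0}]'; python3 -m inch '[{"x":0,"y":0,"z":0.04,"yaw":0}]'; python3 -m inch '[{"x":0,"y":0,"z":0.03,"yaw":0}]'
```

```text
time_s: 16.33
tcp_pos: [0.5768, 0.1054, 0.0466]
eef_rot: [-179.6, -2.9, -3.5]
contact_force: [-0.9, -0.4, -0.4]
gripper_width: 0.0004
time_s: 16.42
tcp_pos: [0.5768, 0.1055, 0.0459]
eef_rot: [-179.6, -2.9, -3.5]
contact_force: [0.3, -0.8, -0.5]
gripper_width: 0.0006
time_s: 16.5
tcp_pos: [0.5767, 0.1056, 0.0455]
eef_rot: [-179.6, -2.9, -3.5]
contact_force: [0.1, -0.1, 1.0]
gripper_width: 0.0006
```

```bash
python3 -m inch '[{"x":0,"y":0,"z":0.03,"yaw":0}]'; python3 -m inch '[{"x":-0.1,"y":0,"z":0.025,"yaw":0},{"x":-0.1,"y":0,"z":0.025,"yaw":0},{"x":-0.1,"y":0,"z":0.025,"yaw":0}]'; python3 -m inch '[{"x":-0.1,"y":0,"z":0.025,"yaw":0},{"x":-0.1,"y":0,"z":0.025,"yaw":0}]'
```

```text
time_s: 16.58
tcp_pos: [0.5768, 0.1056, 0.0454]
eef_rot: [-179.6, -3.0, -3.5]
contact_force: [-0.1, -1.1, 3.9]
gripper_width: 0.0006
time_s: 16.83
tcp_pos: [0.5702, 0.1059, 0.0452]
eef_rot: [-179.5, -3.1, -3.5]
contact_force: [-0.3, -3.1, 6.5]
gripper_width: 0.0003
time_s: 17.0
tcp_pos: [0.5655, 0.106, 0.0451]
eef_rot: [-179.5, -3.3, -3.4]
contact_force: [0.1, -2.7, 6.6]
gripper_width: 0.0007
```

```bash
python3 -m inch '[{"x":-0.08,"y":0,"z":0.025,"yaw":0},{"x":-0.03,"y":0,"z":0.02,"yaw":0},{"x":0,"y":0,"z":0.015,"yaw":0},{"x":0,"y":0,"z":0.01,"yaw":0}]'; python3 -m inch '[{"x":0,"y":0,"z":-0.6,"yaw":0},{"x":-0.5,"y":0,"z":-0.8,"yaw":0},{"x":-0.7,"y":0,"z":-0.8,"yaw":0},{"x":-0.7,"y":0.5,"z":-0.8,"yaw":0},{"x":0,"y":0,"z":0,"yaw":0}]'; python3 m.py w9
```

```text
time_s: 17.33
tcp_pos: [0.5624, 0.106, 0.045]
eef_rot: [-179.5, -3.4, -3.4]
contact_force: [-0.1, -1.3, 3.5]
gripper_width: 0.0004
time_s: 17.75
tcp_pos: [0.5067, 0.0961, 0.116]
eef_rot: [-179.5, -3.1, -3.5]
contact_force: [-0.6, 0.0, -0.4]
gripper_width: 0.0008
line x=0.5547+0.1146*y n=30
big c=(0.5540,-0.0407) L=0.0906 W=0.0320 off=3.9mm ang(minus line)=-3.1 deg
small c=(0.5627,0.1055) L=0.0608 W=0.0239 off=-4.1mm ang(minus line)=-5.3 deg
tcp [0.5079 0.0969 0.115 ] [-179.53   -3.12   -3.47] F [0.9 0.3 0.3] t 17.8
```

View pics/w9.png

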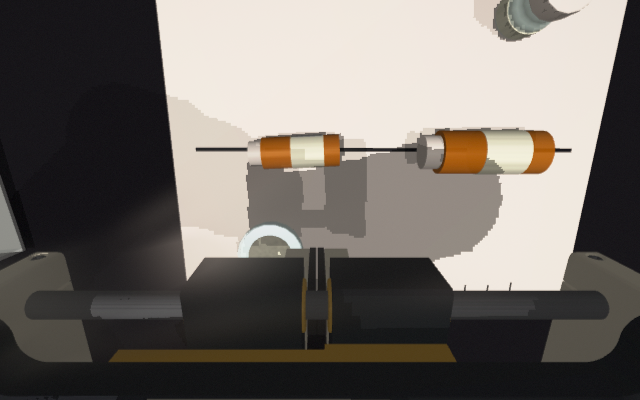

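Both vials straddle the line: small at (300,150), big at (490,151), line at row 150. The fit used the wrong edges here. Against the earlier line fit, the offsets are -1.0 and -0.6 mm. I'll move clear and do a final check from the fixed cameras.

```bash
python3 -m inch '[{"x":0,"y":-0.5,"z":-0.9,"yaw":0},{"x":0,"y":-0.9,"z":-0.9,"yaw":0},{"x":0,"y":-0.9,"z":-0.9,"yaw":0},{"x":0,"y":-1,"z":-0.5,"yaw":0},{"x":0,"y":-1,"z":0,"yaw":0}]' >/dev/null; python3 -m inch '[{"x":-0.2,"y":-1,"z":0,"yaw":0},{"x":-0.2,"y":-1,"z":0,"yaw":0},{"x":-0.2,"y":-1,"z":0,"yaw":0},{"x":-0.2,"y":-1,"z":0,"yaw":0},{"x":-0.2,"y":-1,"z":0,"yaw":0}]' > /dev/null;  python3 -m inch '[{"x":-0.2,"y":-1,"z":0,"yaw":0},{"x":-0.2,"y":-1,"z":0,"yaw":0},{"x":-0.2,"y":-1,"z":0,"yaw":0},{"x":0,"y":0,"z":0,"yaw":0},{"x":0,"y":0,"z":0,"yaw":0}]'
python3 - <<'E'
from h import *
o=[]
for n,b,z in(('top',(240,110,440,310),3),('scene',(160,150,440,270),2)):
    p,d,K,T=cam(n); q=np.load(f'pics/{n}0.npz'); df=cv2.absdiff(p,q['p']).max(2)
    m=(df>60).astype(np.uint8); cs,_=cv2.findContours(m,0,2)
    print(n,[cv2.boundingRect(c) for c in cs if cv2.contourArea(c)>25])
    o.append(cv2.resize(p[b[1]:b[3],b[0]:b[2]],(600,600) if 0 else (400,300)))
save('fin',np.hstack(o))
E
```

```text
time_s: 19.05
tcp_pos: [0.4824, 0.4273, 0.1837]
eef_rot: [-179.7, -2.6, -3.7]
contact_force: [0.0, 0.0, -0.3]
gripper_width: 0.0005
top [(0, 344, 88, 56), (80, 295, 58, 16), (194, 269, 3, 38), (336, 195, 38, 16), (0, 180, 11, 12), (337, 175, 38, 15), (285, 174, 30, 11), (121, 173, 62, 45), (286, 151, 28, 11), (44, 131, 43, 73), (11, 113, 18, 63)]
scene [(317, 227, 29, 13), (315, 213, 28, 12), (257, 198, 37, 27), (437, 155, 43, 7), (453, 138, 8, 12), (444, 138, 8, 11), (447, 120, 28, 9), (418, 116, 11, 15), (438, 90, 65, 29), (448, 78, 6, 10), (459, 54, 31, 38), (446, 12, 23, 66), (470, 0, 67, 69), (458, 0, 15, 9), (302, 0, 30, 67)]
```

View pics/fin.png

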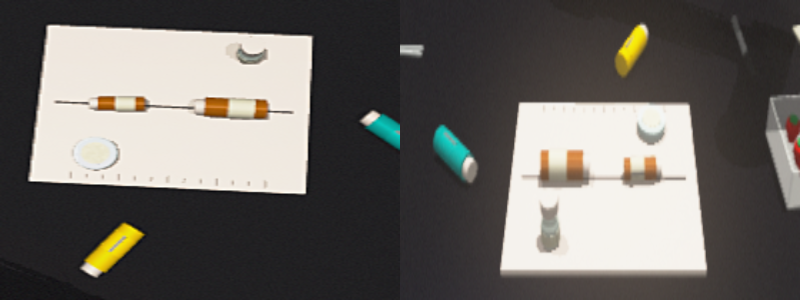

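Both fixed cameras show the vials on the line. The dish, jar and look-alikes haven't changed. The only change at the pen is a thin strip three pixels wide, and the robot never went near it, so I take it to be the arm's shadow. I'm handing in.

```bash
python3 -c "
from plant import r
print(r.close_job())"
```

```text
the job is handed in; nothing more can be done
None
```

Both vials now lie lengthways on the black line, and I handed the job in at about 19 s with the arm clear. I rolled each one in four strokes of a shut fingertip on its top.

| Vial | Middle off the line | Angle to the line |
|---|---|---|
| big | about 0.6 mm | about 0.1° |
| small | about 1 mm | about 2–2.6° |

- **Small vial's angle:** it started about 2.7° off parallel. Twisting the fingertip during two strokes barely changed that, so I left it.
- **Last line fit failed:** the final close-up gave a wrong line fit, with offsets of about 4 mm. The middle offsets in the table use that picture's vial positions and the line fit from the earlier pictures. The angles come from the picture before it, taken ahead of the small vial's last stroke.
- **Small vial's travel:** it went 0.55–0.7 of the fingertip's travel instead of half, so it may have coasted or slipped slightly.
- **Contact force:** pushing was mostly 1–7 N. First touches briefly reached up to 15.5 N, above the 2–7 N light press.
- **Other objects:** before-and-after pictures showed no change at the dish, jar or look-alikes. A thin strip at the pen differed; I took it as the arm's shadow and did not check further.

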